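# Make up two bath gift trays in the gift shop

### The arm

A 6-joint arm with a two-finger parallel gripper is mounted at the origin on the work surface. World frame = base frame: x ahead of the robot, y to its left, z up, the work surface at z = 0. Lengths are in m, angles in degrees, forces in N, time in s.
With the tool pointing down it reaches from about 0.25 to 0.775 m from the base axis. Payload 8.9 kg.
Tool frame: the origin (TCP) lies at the very end of the fingers, on their centre line; the grasp point (between the pads) lies 19 mm behind it; z points along the fingers, y is the line along which they close (so a half turn about z gives the same grasp; the last joint's range is limited). The gripper opens to 85 mm and grips with 20 to 120 N. Pads are 22 mm wide; open, the fingers measure 114 mm over their backs; the gripper's body (76 mm by 85 mm) begins 54 mm behind the grasp point. The pads swing forward as they close: fully open they stand 13 mm farther back than shut.
Start: joints at [-77.309, 16.656, -8.789, 64.555, 0, 82.019], TCP at [0.185, -0.491, 0.231] pointing down, gripper open.
Joint ranges: [-144.48, 144.48], [-52.06, 99.96], [-74.48, 78.29], [-112.23, 115.85], [-86.99, 84.42], [-180, 180]. Speed limits (degrees/s): [127.2, 127.2, 159.86, 180, 180, 180].

### API

Orientations are given as [roll, pitch, yaw] about the fixed x, y, z axes, in that order (R = Rz(yaw) Ry(pitch) Rx(roll)).
In Python, from plant import r, optics, workorder gives the robot as it stands.
- The arm moves only by the tool step_arm, never from a script. Its arguments are lists of equal length, an entry for each row: "linear": the shift along the tool's x, y, z in cm, a list of three; "turn": the turn, a rotation vector about the tool's x, y, z in degrees, a list of three; "fingers": the finger opening in cm, from 0 to 8.54. In form: {"linear": [[tx, ty, tz], ...], "turn": [[rx, ry, rz], ...], "fingers": [fingers, ...]}. A call has 1 to 12 rows; each row shifts and turns the commanded pose from where the row before left it, along the tool's axes as they then stand; what a row does not reach is not made up. A row lasts 1/8 s, in which the tool goes at most 62.5 mm and 10.7 degrees, less where a joint would pass 70% of its speed; a pose out of reach is approached as far as the arm can. A call is refused whole if a number of a shift passes 6.25 or a number of a turn 10.7, either way. A call with a gripper value outside its range is refused whole. The fingers move at their own pace and stop on an object; the grip force is fixed at half the most. Time passes only in rows, so rows that do not move let the fingers close. It gives the time, the measured TCP pose, the force, the opening and the grip force at its end, in the units of the state.
- r.get_state(): the state, without advancing time (a new reading comes with each control period).
- optics.camera(name): name is "scene" or "side" or "wrist"; returns (picture, depth): 400x640x3 uint8, blue, green, red; 400x640 float32, m along the optical axis (not along the pixel's ray), 0 where there is no reading.
- optics.get_calibration(name): a dict with "fx", "fy", "cx", "cy" (pixels), "world_from_camera" (4x4, takes a point from camera to world coordinates). Camera axes: x right, y down, z forward; pixel columns grow to the right and rows downward; lengths in m; the calibration is good to about 2 mm. A picture is of the moment at which its call begins: read the wrist's pose just before it. get_calibration takes no time and is no camera call; for the wrist camera it gives the pose at the moment of the call.
- workorder.job_done(): hands the job in; it is judged then, once.
The state is a dict: "time_s": time; "qpos": joint angles; "qd": joint speeds; "joint_torque": joint torques, N m; "ee_pos": TCP position; "orientation": TCP orientation; "contact_force": force on the tool from outside, world axes, zero at the start; "wrist_torque": the same for the moment, N m; "grip_width": finger opening in m; "grip_force": force on a finger pad.
Only numpy, scipy, OpenCV 4.12 (cv2) and the standard library are available. Lean on these libraries where they do the work, as an engineer would, in place of code of your own. Each camera call takes 0.05 s, during which the arm holds its last target. There are 200 camera calls.

### The job

Make up the two gift trays, one article to a bay: in the three-bay tray the large candle goes in the middle bay with the round soap and the nail brush in the bays either side of it (whichever way round), and in the two-bay tray go the small candle and the oblong soap, one in each bay. Set everything down, without dropping it, level on the floor of its bay: candles upright with the lid on top, soaps flat, brush bristles up. Leave the ring dish, the plant pot and the bell standing where they are.

Things in the scene. Friction and masses are not known exactly. Their poses are not given: they have to be found in the camera images.
- large_candle_mid (a point): Large candle: upright amber-glass cylinder with a paper band and a dark flat wooden lid, 64 mm diameter, 72 mm high overall, about 0.3 kg. Point at its centre, 36 mm above its underside; z is its own upward axis.
- small_candle_mid (a point): Small candle: the same make, 48 mm diameter, 46 mm high overall, about 0.14 kg. Point at its centre, 23 mm above its underside; z is its own upward axis.
- oblong_soap_mid (a point): Oblong soap: off-white rectangular bar with a kraft-card band round its middle, 76 mm long (its x), 48 mm wide (its y), 28 mm high (z), about 0.12 kg. Point at its centre, 14 mm above its underside.
- round_soap_mid (a point): Round soap: off-white puck with rounded edges and a paper disc on top, 56 mm diameter, 26 mm high, about 0.09 kg. Point at its centre, 13 mm above its underside; z is its own upward axis.
- nail_brush_mid (a point): Nail brush lying bristles up: brown wooden block 80 mm long (its x), 40 mm wide (its y), 22 mm high, with a field of short white bristles (68 x 30 mm, 12 mm high) on top, 34 mm high overall, about 0.08 kg. Grip it by the wooden block. Point at its centre, 17 mm above its underside; z is its own upward axis.
- tray3: Long dark wooden gift tray with three bays, 318 mm long (its y), 124 mm wide (its x). Bay centres at y = -104, 0 and +104 mm. Bays are 98 mm long (along the tray's y) by 112 mm wide (along its x); the bay floor is 6 mm above the table, walls and dividers are 6 mm thick and reach 22 mm above the table, the two end walls 34 mm. Fixed to the table. Origin: centre of its underside, on the table; z up.
- tray2: Short dark wooden gift tray with two bays, 214 mm long (its y), 124 mm wide (its x). Bay centres at y = -52 and +52 mm. Bays are 98 mm long (along the tray's y) by 112 mm wide (along its x); the bay floor is 6 mm above the table, walls and dividers are 6 mm thick and reach 22 mm above the table, the two end walls 34 mm. Fixed to the table. Origin: centre of its underside, on the table; z up.
- ring_dish: Bystander, loose: small shallow blue ceramic dish, 54 mm diameter, 20 mm high. Origin: centre of its underside.
- plant_pot: Bystander, loose: small terracotta pot with a green succulent, 46 mm diameter, about 48 mm high. Origin: centre of its underside.
- counter_bell: Bystander, loose: small brass bell with a stem handle standing on its mouth, 48 mm diameter, 50 mm high. Origin: centre of its underside.
Things that resemble listed ones, but are neither listed nor needed, are in the scene too. What is shaped like the part that bears round_soap_mid but green is not meant. Leave any purple look-alike of the part that bears large_candle_mid alone.

How it is judged (in metres and radians):
At the end, for the whole second after the job is handed in: All five articles in the bays the goal names, one to a bay, resting on the bay floor (height within 4 mm, tilt under 0.12 rad), centre within 40 mm of the tray's long midline and, along the tray, 30 mm of the bay's centre (22 mm for the large candle), released and at rest (x of large_candle_mid in the frame of tray3 between -0.04 and 0.04 m and z of large_candle_mid in the frame of tray3 between 0.038 and 0.046 m and angle between each of large_candle_mid, round_soap_mid, nail_brush_mid, small_candle_mid, oblong_soap_mid's own z axis and vertical below 0.12 rad and linear speed of each of large_candle, round_soap, nail_brush, small_candle, oblong_soap below 0.02 m/s and angular speed of each of large_candle, round_soap, nail_brush, small_candle, oblong_soap below 0.2 rad/s and contact force between the fingers and large_candle below 0.1 N and y of large_candle_mid in the frame of tray3 between -0.022 and 0.022 m and x of round_soap_mid in the frame of tray3 between -0.04 and 0.04 m and z of round_soap_mid in the frame of tray3 between 0.015 and 0.023 m and contact force between the fingers and round_soap below 0.1 N and x of nail_brush_mid in the frame of tray3 between -0.04 and 0.04 m and z of nail_brush_mid in the frame of tray3 between 0.019 and 0.027 m and contact force between the fingers and nail_brush below 0.1 N and x of small_candle_mid in the frame of tray2 between -0.04 and 0.04 m and z of small_candle_mid in the frame of tray2 between 0.025 and 0.033 m and contact force between the fingers and small_candle below 0.1 N and x of oblong_soap_mid in the frame of tray2 between -0.04 and 0.04 m and z of oblong_soap_mid in the frame of tray2 between 0.016 and 0.024 m and contact force between the fingers and oblong_soap below 0.1 N and ((y of round_soap_mid in the frame of tray3 between 0.074 and 0.134 m and y of nail_brush_mid in the frame of tray3 between -0.134 and -0.074 m) or (y of nail_brush_mid in the frame of tray3 between 0.074 and 0.134 m and y of round_soap_mid in the frame of tray3 between -0.134 and -0.074 m)) and ((y of small_candle_mid in the frame of tray2 between 0.022 and 0.082 m and y of oblong_soap_mid in the frame of tray2 between -0.082 and -0.022 m) or (y of oblong_soap_mid in the frame of tray2 between 0.022 and 0.082 m and y of small_candle_mid in the frame of tray2 between -0.082 and -0.022 m))); the robot touches nothing.
It fails at once if the ring dish, the plant pot or the bell is pushed more than 20 mm from its place or tipped over (distance of any of ring_dish, plant_pot, counter_bell from where it was at the start of the episode above 0.02 m or angle between any of ring_dish, plant_pot, counter_bell's own z axis and vertical above 0.5 rad).
It fails at once if an article is dropped: it falls, out of the fingers, faster than 0.7 m/s (25 mm of free fall) ((linear speed of large_candle above 0.7 m/s and contact force between the fingers and large_candle below 0.05 N) or (linear speed of small_candle above 0.7 m/s and contact force between the fingers and small_candle below 0.05 N) or (linear speed of oblong_soap above 0.7 m/s and contact force between the fingers and oblong_soap below 0.05 N) or (linear speed of round_soap above 0.7 m/s and contact force between the fingers and round_soap below 0.05 N) or (linear speed of nail_brush above 0.7 m/s and contact force between the fingers and nail_brush below 0.05 N)).
It also fails if it takes over 128 s, if anything falls off the work surface, if the arm or the gripper's body presses on something with over 40 N, if the wrist force passes 120 N, or if a joint passes its speed limit or range.

## Working session

There is one attempt and no reset: what is moved stays moved. The work goes in short steps, Python scripts to look and compute and a tool call to move; the robot and the scene stay as the last step left them, time stands still between calls to the robot, and variables do not carry over. Pictures are saved under pics/ and viewed, at most 14 in all, crops included, and the job is handed in when it is done.

Besides the shell and the picture viewer there is one more tool, called after "Call:" by a JSON object that holds its "name" and its "arguments". step_arm: Moves the arm, as the interface text tells. Its arguments: {"type":"object","properties":{"linear":{"type":"array","items":{"type":"array","items":{"type":"number"}}},"turn":{"type":"array","items":{"type":"array","items":{"type":"number"}}},"fingers":{"type":"array","items":{"type":"number"}}},"required":["linear","turn","fingers"]}

```bash
mkdir -p pics
cat > h.py <<'E'
import numpy as np, cv2
from plant import r, optics, workorder
def snap(n,f):
    c=optics.get_calibration(n); im,d=optics.camera(n); cv2.imwrite(f'pics/{f}.png',im)
    np.savez(f'pics/{f}.npz',im=im,d=d,T=c['world_from_camera'],k=[c['fx'],c['fy'],c['cx'],c['cy']])
def world(f):
    z=np.load(f'pics/{f}.npz'); d=z['d']; fx,fy,cx,cy=z['k']; v,u=np.mgrid[:400,:640]
    P=np.stack([(u-cx)/fx*d,(v-cy)/fy*d,d,np.ones_like(d)],-1)@z['T'].T
    P=P[...,:3]; P[d==0]=np.nan; return z['im'],P
E
python3 - <<'E'
from h import *
for n in('scene','side','wrist'): snap(n,n+'0')
print({k:np.round(v,3) for k,v in r.get_state().items()})
for n in('scene','side','wrist'):
    z=np.load(f'pics/{n}0.npz');print(n,z['T'].round(3).tolist(),z['k'])
E
```

```text
{'time_s': np.float64(0.15), 'qpos': array([-7.7307e+01,  1.6680e+01, -8.8200e+00,  6.4556e+01,  1.0000e-03,
        8.2020e+01]), 'qd': array([ 0.034, -0.054,  0.139, -0.009, -0.058,  0.015]), 'joint_torque': array([ 1.0000e-03, -5.3737e+01,  3.3152e+01,  1.1000e-02, -0.0000e+00,
       -0.0000e+00]), 'ee_pos': array([ 0.185, -0.491,  0.231]), 'orientation': array([-1.79944e+02, -9.00000e-03,  2.06740e+01]), 'contact_force': array([-0.066, -1.067, -0.62 ]), 'wrist_torque': array([-0.041,  0.018, -0.025]), 'grip_force': np.float64(0.0), 'grip_width': np.float64(0.085)}
scene [[-0.753, 0.415, -0.511, 1.121], [0.658, 0.483, -0.578, 0.623], [0.007, -0.771, -0.637, 0.79], [0.0, 0.0, 0.0, 1.0]] [435.97061383 435.97061383 320.9666493  196.20648421]
side [[-0.997, -0.061, 0.046, 0.505], [-0.074, 0.601, -0.796, 0.608], [0.021, -0.797, -0.604, 0.565], [0.0, 0.0, 0.0, 1.0]] [420.41926448 420.41926448 318.42430519 194.00332422]
wrist [[0.353, -0.885, -0.304, 0.264], [-0.936, -0.335, -0.113, -0.462], [-0.001, 0.324, -0.946, 0.374], [0.0, 0.0, 0.0, 1.0]] [332.25596698 332.25596698 319.86349722 198.78077206]
```

View pics/scene0.png

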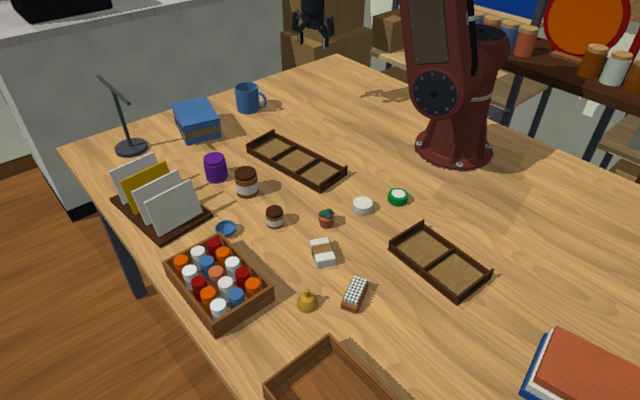

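View pics/side0.png

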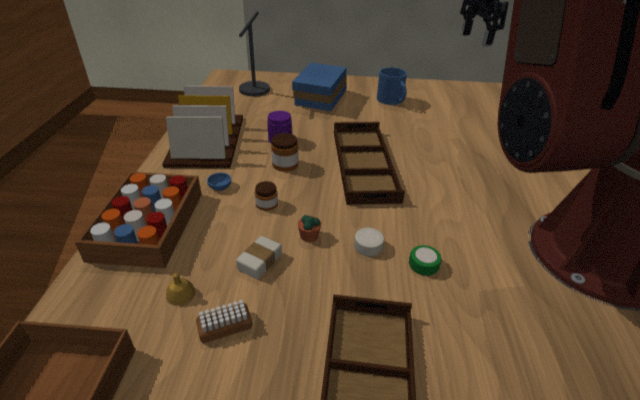

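Scene view: the large candle is the amber one at (246,182), with a purple look-alike at (215,167). The round soap is white at (363,205), with a green look-alike at (398,197). Small candle (275,216), oblong soap (322,252), brush (355,294), tray3 (297,160), tray2 (440,260). Bystanders: dish (227,228), pot (327,217), bell (307,300). I'll check this in a close crop and measure.

```bash
cat > m.py <<'E'
from h import *
im,P=world('scene0'); im2,P2=world('side0')
cv2.imwrite('pics/crop.png',cv2.resize(im[130:320,190:510],None,fx=2.5,fy=2.5,interpolation=cv2.INTER_CUBIC))
# height map, 1 mm cells
A=[]
for p in(P,P2):
    q=p.reshape(-1,3); q=q[np.isfinite(q).all(1)]
    q=q[(q[:,0]>.1)&(q[:,0]<.85)&(q[:,1]>-.5)&(q[:,1]<.45)&(q[:,2]<.1)]; t=q[abs(q[:,2])<.006]; print('table z',np.median(t[:,2]).round(4)); A.append(q)
for nm,q in zip(('scene','side'),A):
    H=np.zeros((750,950),np.uint8); q2=q[q[:,2]>.010]
    H[((q2[:,0]-.1)*1000).astype(int),((q2[:,1]+.5)*1000).astype(int)]=255
    H=cv2.morphologyEx(H,cv2.MORPH_CLOSE,np.ones((5,5)))
    n,L,S,C=cv2.connectedComponentsWithStats(H)
    lab=L[((q2[:,0]-.1)*1000).astype(int),((q2[:,1]+.5)*1000).astype(int)]
    for i in range(1,n):
        if S[i,4]<250: continue
        g=q2[lab==i]; zt=np.percentile(g[:,2],97); top=g[g[:,2]>zt-.006]
        (c,s,a)=cv2.minAreaRect((g[:,:2]*1000).astype(np.float32)); (ct,st,at)=cv2.minAreaRect((top[:,:2]*1000).astype(np.float32))
        print(nm,'zt%.3f'%zt,'all',np.round(c),np.round(s),round(a),'| top',np.round(ct),np.round(st),round(at))
E
python3 m.py
```

```text
table z -0.0002
table z -0.0003
scene zt0.028 all [343.  62.] [50. 54.] 57 | top [342.  62.] [50. 53.] 58
scene zt0.023 all [ 372. -168.] [ 9. 56.] 8 | top [ 372. -168.] [ 8. 56.] 8
scene zt0.035 all [ 447. -269.] [128. 323.] 7 | top [ 447. -269.] [123. 322.] 7
scene zt0.023 all [ 410. -226.] [130.  85.] 43 | top [ 410. -226.] [130.  85.] 43
scene zt0.035 all [446. 279.] [216. 128.] 87 | top [446. 279.] [215. 123.] 87
scene zt0.024 all [ 401. -376.] [12. 84.] 11 | top [ 400. -376.] [10. 83.] 9
scene zt0.028 all [442.  23.] [53. 55.] 87 | top [441.  21.] [53. 53.] 57
scene zt0.047 all [559.   8.] [34. 43.] 65 | top [558.   1.] [31. 30.] 43
scene zt0.030 all [639.  81.] [77. 49.] 63 | top [640.  81.] [76. 47.] 63
scene zt0.073 all [ 639. -244.] [62. 62.] 11 | top [ 638. -246.] [58. 58.] 23
scene zt0.035 all [669. 222.] [78. 40.] 26 | top [667. 221.] [70. 30.] 27
scene zt0.048 all [657. -87.] [46. 47.] 5 | top [656. -89.] [45. 42.] 13
scene zt0.073 all [ 668. -358.] [64. 56.] 18 | top [ 667. -361.] [60. 55.] 24
scene zt0.048 all [760. 170.] [35. 42.] 55 | top [757. 167.] [10.  8.] 79
sc
[... 2158 characters left out ...]
| top [ 821. -290.] [63. 75.] 6
side zt0.099 all [ 811. -360.] [66. 59.] 18 | top [ 825. -379.] [51. 11.] 7
side zt0.051 all [799. 309.] [ 54. 113.] 31 | top [799. 310.] [ 53. 113.] 30
side zt0.098 all [ 816. -442.] [45. 59.] 66 | top [ 828. -438.] [43. 11.] 7
side zt0.051 all [826.   1.] [224.  46.] 90 | top [824.   2.] [223.  45.] 88
side zt0.059 all [835. -78.] [29. 33.] 1 | top [835. -78.] [28. 33.] 1
side zt0.059 all [835. -38.] [34. 29.] 89 | top [836. -38.] [34. 28.] 89
side zt0.059 all [835.   1.] [34. 28.] 89 | top [836.   1.] [34. 28.] 89
side zt0.059 all [835.  42.] [33. 28.] 87 | top [835.  42.] [33. 28.] 89
side zt0.059 all [836.  81.] [34. 28.] 89 | top [836.  81.] [33. 28.] 89
```

View pics/crop.png

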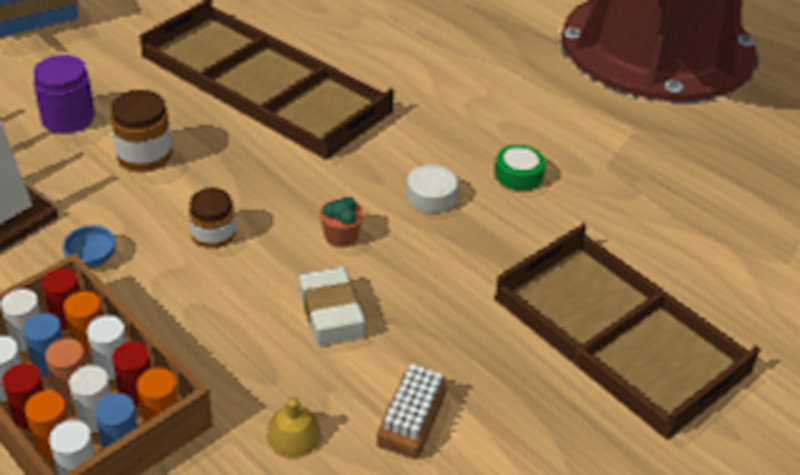

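The crop confirms the choice: amber large candle, white round soap, oblong soap with its kraft band, brush bristles up. The purple and green look-alikes are separate and stay put. Large candle goes first.

Call:
{"name": "step_arm", "arguments": {"linear": [[0,0,0],[0,0,0],[0,0,0],[0,0,0],[0,0,0],[0,0,0],[0,0,0],[0,0,0],[1.8,4.8,0],[1.8,4.8,0],[1.8,4.8,0],[1.8,4.8,0]], "turn": [[0,0,-9.7],[0,0,-9.7],[0,0,-9.7],[0,0,-9.7],[0,0,-9.7],[0,0,-9.7],[0,0,-9.7],[0,0,-9.7],[0,0,0],[0,0,0],[0,0,0],[0,0,0]], "fingers": [8.5,8.5,8.5,8.5,8.5,8.5,8.5,8.5,8.5,8.5,8.5,8.5]}}

```text
time_s: 1.65
ee_pos: [0.3662, -0.3913, 0.2312]
orientation: [-180.0, -0.0, 98.3]
contact_force: [0.5, -0.6, 0.4]
grip_width: 0.0845
grip_force: 0.0
```

Call:
{"name": "step_arm", "arguments": {"linear": [[1.8,4.8,0],[1.8,4.8,0],[1.8,4.8,0],[1.8,4.8,0],[1.8,4.8,0],[1.8,4.8,0],[0,0,0],[0,0,0]], "turn": [[0,0,0],[0,0,0],[0,0,0],[0,0,0],[0,0,0],[0,0,0],[0,0,0],[0,0,0]], "fingers": [8.5,8.5,8.5,8.5,8.5,8.5,8.5,8.5]}}

```text
time_s: 2.65
ee_pos: [0.634, -0.244, 0.2307]
orientation: [-179.9, -0.0, 98.3]
contact_force: [-1.7, -0.6, 0.7]
grip_width: 0.085
grip_force: 0.0
```

```bash
cat > go.py <<'E'
import sys
from h import *
# go.py x y z yaw : remaining shift (cm, tool axes now and at the target yaw) and turn (deg)
x,y,z,w=map(float,sys.argv[1:5]); s=r.get_state(); p=s['ee_pos']; c=s['orientation'][2]
d=np.array([x,y,z])-p
for a in (c,w):
    t=np.radians(a); print('yaw %.1f: shift'%a,np.round(100*np.array([d[0]*np.cos(t)+d[1]*np.sin(t),d[0]*np.sin(t)-d[1]*np.cos(t),-d[2]]),2))
print('turn z',round((c-w+180)%360-180,2),'pose',np.round(p,4),np.round(s['orientation'],2),'t',s['time_s'],'w',s['grip_width'],s['grip_force'],'q6',round(s['qpos'][5]))
E
python3 go.py .638 -.244 .036 98
```

```text
yaw 98.3: shift [-0.06  0.4  19.47]
yaw 98.0: shift [-0.06  0.4  19.47]
turn z 0.29 pose [ 0.634  -0.244   0.2307] [-1.7993e+02 -2.0000e-02  9.8290e+01] t 2.65 w 0.08497171887438873 0.0 q6 55
```

Call:
{"name": "step_arm", "arguments": {"linear": [[0,0.4,4],[0,0,5],[0,0,5],[0,0,3.5],[0,0,2.2],[0,0,1.6],[0,0,0],[0,0,0],[0,0,0],[0,0,0],[0,0,0],[0,0,0]], "turn": [[0,0,0],[0,0,0],[0,0,0],[0,0,0],[0,0,0],[0,0,0],[0,0,0],[0,0,0],[0,0,0],[0,0,0],[0,0,0],[0,0,0]], "fingers": [8.5,8.5,8.5,8.5,8.5,8.5,8.5,5.5,5.5,5.5,5.5,5.5]}}

```text
time_s: 4.15
ee_pos: [0.6391, -0.2441, 0.02]
orientation: [179.9, 0.1, 98.3]
contact_force: [-1.8, -0.5, 6.4]
grip_width: 0.063
grip_force: 66.1
```

```bash
python3 go.py .446 -.268 .12 98
```

```text
yaw 98.3: shift [  0.41 -19.46 -10.  ]
yaw 98.0: shift [  0.32 -19.46 -10.  ]
turn z 0.27 pose [ 0.6391 -0.2441  0.02  ] [1.7992e+02 1.0000e-01 9.8270e+01] t 4.15 w 0.0629921598720946 66.0865330696106 q6 55
```

Call:
{"name": "step_arm", "arguments": {"linear": [[0,0,-1],[0,0,-3],[0,0,-3],[0,0,-2],[0.1,-3.2,0],[0.1,-4.1,0],[0.1,-4.1,0],[0.1,-4.1,0],[0,-4,0],[0,0,0],[0,0,0]], "turn": [[0,0,0],[0,0,0],[0,0,0],[0,0,0],[0,0,0],[0,0,0],[0,0,0],[0,0,0],[0,0,0],[0,0,0],[0,0,0]], "fingers": [5.5,5.5,5.5,5.5,5.5,5.5,5.5,5.5,5.5,5.5,5.5]}}

```text
time_s: 5.52
ee_pos: [0.4456, -0.2679, 0.109]
orientation: [179.9, 0.0, 98.3]
contact_force: [1.3, 0.4, -3.3]
grip_width: 0.0621
grip_force: 67.6
```

```bash
python3 go.py .446 -.268 .026 98
```

```text
yaw 98.3: shift [-0.01  0.04  8.3 ]
yaw 98.0: shift [-0.01  0.04  8.3 ]
turn z 0.26 pose [ 0.4456 -0.2679  0.109 ] [1.7993e+02 5.0000e-02 9.8260e+01] t 5.525 w 0.06213546909751118 67.5734031200409 q6 43
```

Call:
{"name": "step_arm", "arguments": {"linear": [[0,0,3],[0,0,3],[0,0,1.5],[0,0,0.4],[0,0,0.2],[0,0,0]], "turn": [[0,0,0],[0,0,0],[0,0,0],[0,0,0],[0,0,0],[0,0,0]], "fingers": [5.5,5.5,5.5,5.5,5.5,5.5]}}

```text
time_s: 6.28
ee_pos: [0.4454, -0.2679, 0.028]
orientation: [180.0, 0.1, 98.3]
contact_force: [-0.6, 0.6, -3.5]
grip_width: 0.0627
grip_force: 67.6
```

Call:
{"name": "step_arm", "arguments": {"linear": [[0,0,0.1],[0,0,0.1],[0,0,0]], "turn": [[0,0,0],[0,0,0],[0,0,0]], "fingers": [5.5,5.5,5.5]}}

```text
time_s: 6.65
ee_pos: [0.4451, -0.2678, 0.0259]
orientation: [180.0, 0.0, 98.3]
contact_force: [-1.6, 0.8, 4.6]
grip_width: 0.0627
grip_force: 68.4
```

Call:
{"name": "step_arm", "arguments": {"linear": [[0,0,0],[0,0,0],[0,0,0],[0,0,-2],[0,0,-4],[0,0,-4],[0,0,-4],[4,0,0],[4.5,0,0],[4.5,0,0],[4.5,0,0],[4.5,0,0]], "turn": [[0,0,0],[0,0,0],[0,0,0],[0,0,0],[0,0,0],[0,0,0],[0,0,0],[0,0,0],[0,0,0],[0,0,0],[0,0,0],[0,0,0]], "fingers": [8.5,8.5,8.5,8.5,8.5,8.5,8.5,8.5,8.5,8.5,8.5,8.5]}}

```text
time_s: 8.15
ee_pos: [0.4129, -0.0485, 0.1654]
orientation: [180.0, 0.0, 98.3]
contact_force: [0.1, -0.2, 0.3]
grip_width: 0.0851
grip_force: 0.0
```

```bash
python3 go.py .4415 .022 .003 98; python3 -c "
from h import *
snap('scene','s1')"
```

```text
yaw 98.3: shift [ 6.57  3.84 16.24]
yaw 98.0: shift [ 6.59  3.81 16.24]
turn z 0.26 pose [ 0.4129 -0.0485  0.1654] [179.98   0.    98.26] t 8.15 w 0.0850747135373882 0.0 q6 65
```

View pics/s1.png

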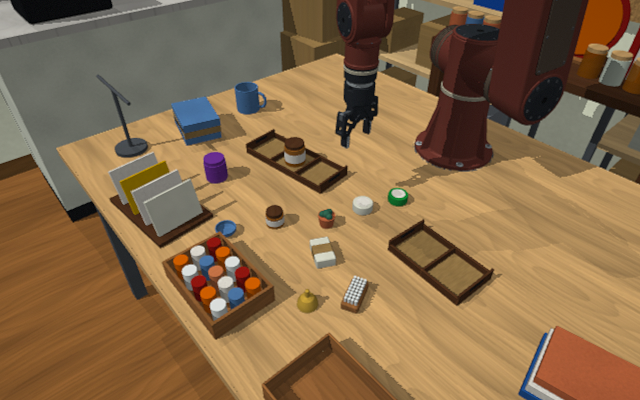

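The large candle stands upright in tray3's middle bay at (295,150). Next, the white round soap at (363,205).

Call:
{"name": "step_arm", "arguments": {"linear": [[3.3,1.9,0],[3.3,1.9,0],[0,0,4],[0,0,5],[0,0,4],[0,0,2],[0,0,1],[0,0,0],[0,0,0],[0,0,0],[0,0,0],[0,0,0]], "turn": [[0,0,0],[0,0,0],[0,0,0],[0,0,0],[0,0,0],[0,0,0],[0,0,0],[0,0,0],[0,0,0],[0,0,0],[0,0,0],[0,0,0]], "fingers": [8.5,8.5,8.5,8.5,8.5,8.5,8.5,8.5,4.8,4.8,4.8,4.8]}}

```text
time_s: 9.7
ee_pos: [0.4422, 0.0209, 0.0067]
orientation: [179.9, 0.0, 98.3]
contact_force: [-3.1, 0.4, 16.1]
grip_width: 0.0538
grip_force: 60.1
```

```bash
python3 go.py .432 -.165 .12 98
```

```text
yaw 98.3: shift [-18.25  -3.68 -11.33]
yaw 98.0: shift [-18.26  -3.59 -11.33]
turn z 0.27 pose [0.4422 0.0209 0.0067] [1.7988e+02 4.0000e-02 9.8270e+01] t 9.7 w 0.05375414449631603 60.08057811297476 q6 75
```

Call:
{"name": "step_arm", "arguments": {"linear": [[0,0,-1],[0,0,-3],[0,0,-3],[0,0,-3],[-3.2,-0.7,0],[-3.8,-0.7,0],[-3.8,-0.8,0],[-3.8,-0.7,0],[-3.7,-0.7,0],[0,0,0],[0,0,0]], "turn": [[0,0,0],[0,0,0],[0,0,0],[0,0,0],[0,0,0],[0,0,0],[0,0,0],[0,0,0],[0,0,0],[0,0,0],[0,0,0]], "fingers": [4.8,4.8,4.8,4.8,4.8,4.8,4.8,4.8,4.8,4.8,4.8]}}

```text
time_s: 11.08
ee_pos: [0.4318, -0.1649, 0.1056]
orientation: [180.0, -0.0, 98.2]
contact_force: [0.4, 0.5, 0.2]
grip_width: 0.0535
grip_force: 63.6
```

```bash
python3 go.py .432 -.165 .0125 98; python3 -c "
from h import *
snap('scene','s2');im=cv2.imread('pics/s2.png');cv2.imwrite('pics/s2c.png',cv2.resize(im[60:260,240:480],None,fx=2.5,fy=2.5))"
```

```text
yaw 98.2: shift [-0.01  0.02  9.31]
yaw 98.0: shift [-0.01  0.02  9.31]
turn z 0.25 pose [ 0.4318 -0.1649  0.1056] [ 1.800e+02 -2.000e-02  9.825e+01] t 11.075 w 0.0535348052315035 63.64010746590793 q6 52
```

View pics/s2c.png

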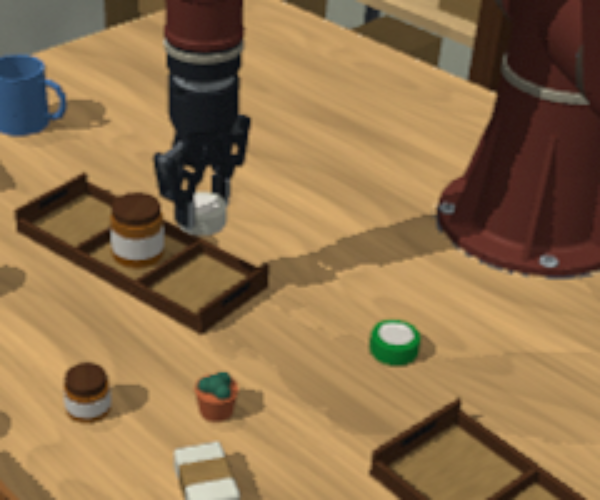

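The soap is held at crop (208,213), but it may have rolled between the pads. I'll check closer.

```bash
python3 -c "
from h import *
snap('side','d2');snap('wrist','w2')
a=np.load('pics/s2.npz')['im'][120:170,290:350];b=np.load('pics/d2.npz')['im'][60:200,330:470];c=np.load('pics/w2.npz')['im']
R=lambda x:cv2.resize(x,(390,300),interpolation=cv2.INTER_CUBIC)
cv2.imwrite('pics/c2.png',np.vstack([np.hstack([R(a),R(b)]),np.hstack([R(c),R(c[200:,160:480])])]))"
```

```text
(no output)
```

View pics/c2.png

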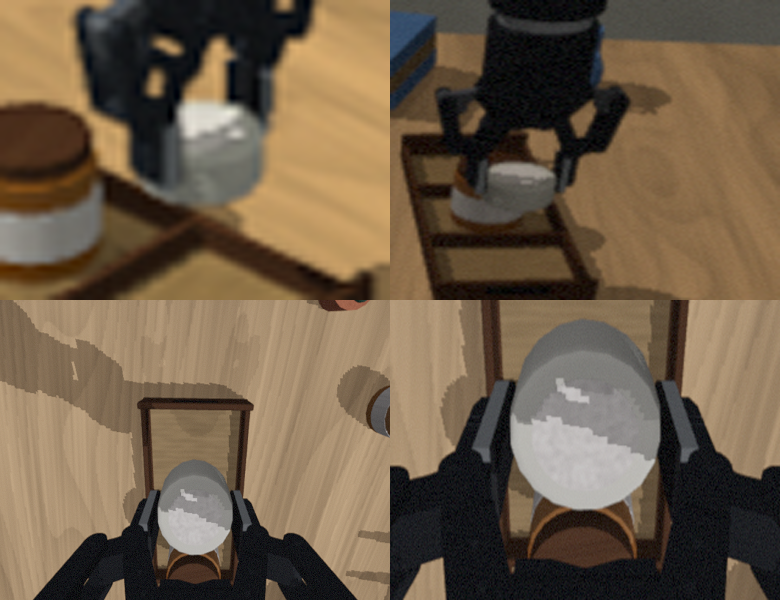

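```bash
cat > pl.py <<'E'
import sys
from h import *
f,u0,u1,v0,v1=sys.argv[1],*map(int,sys.argv[2:6])
im,P=world(f); q=P[v0:v1,u0:u1].reshape(-1,3); q=q[np.isfinite(q).all(1)]
c=q.mean(0); n=np.linalg.svd(q-c,full_matrices=False)[2][2]; n*=np.sign(n[2]); e=(q-c)@n
print('centre',c.round(4),'n',n.round(3),'rms mm',(e.std()*1000).round(2))
E
python3 pl.py w2 305 335 270 325
python3 - <<'E'
from h import *
im,P=world('w2')
for v in range(210,345,8): print(v,P[v,320].round(4))
E
```

```text
centre [ 0.4327 -0.1693  0.1254] n [-0.001 -0.004  1.   ] rms mm 0.53
210 [ 0.4335 -0.1733  0.0074]
218 [ 0.4283 -0.1382  0.111 ]
226 [ 0.4284 -0.1387  0.1187]
234 [ 0.4286 -0.1403  0.1232]
242 [ 0.429  -0.1429  0.1253]
250 [ 0.4295 -0.1464  0.1256]
258 [ 0.43   -0.1496  0.1265]
266 [ 0.4306 -0.1536  0.126 ]
274 [ 0.4312 -0.1577  0.1255]
282 [ 0.4317 -0.1613  0.126 ]
290 [ 0.4324 -0.1657  0.1253]
298 [ 0.4329 -0.1695  0.1257]
306 [ 0.4335 -0.1736  0.1256]
314 [ 0.4341 -0.1773  0.1263]
322 [ 0.4348 -0.1826  0.1249]
330 [ 0.4354 -0.1863  0.1258]
338 [ 0.4361 -0.1912  0.1252]
```

The wrist depth shows the soap's top level, with its underside 6 mm below the TCP. Lowering.

Call:
{"name": "step_arm", "arguments": {"linear": [[0,0,3],[0,0,3],[0,0,2.2],[0,0,0.7],[0,0,0.3],[0,0,0.1],[0,0,0]], "turn": [[0,0,0],[0,0,0],[0,0,0],[0,0,0],[0,0,0],[0,0,0],[0,0,0]], "fingers": [4.8,4.8,4.8,4.8,4.8,4.8,4.8]}}

```text
time_s: 12.1
ee_pos: [0.4325, -0.1655, 0.0129]
orientation: [179.9, 0.0, 98.3]
contact_force: [0.8, -0.0, -0.3]
grip_width: 0.0536
grip_force: 63.6
```

Call:
{"name": "step_arm", "arguments": {"linear": [[0,0,0.1],[0,0,0],[0,0,0],[0,0,0],[0,0,-1],[0,0,-3],[0,0,-4],[0,0,-4],[0,0,-3],[0,0,0]], "turn": [[0,0,0],[0,0,0],[0,0,0],[0,0,0],[0,0,0],[0,0,0],[0,0,0],[0,0,10],[0,0,10],[0,0,10]], "fingers": [5,6,7,7,7,7,7,7,8.5,8.5]}}

```text
time_s: 13.35
ee_pos: [0.4334, -0.1661, 0.1643]
orientation: [179.7, 0.0, 67.9]
contact_force: [-0.6, 0.7, 0.5]
grip_width: 0.0848
grip_force: 0.0
```

```bash
python3 go.py .668 .222 .003 27; python3 -c "
from h import *
snap('wrist','w3')
im,P=world('w3'); m=(P[...,2]>.027)&(P[...,2]<.037)&(abs(P[...,0]-.432)<.04)&(abs(P[...,1]+.165)<.04)
q=P[m];print(len(q),np.median(q,0))"
```

```text
yaw 67.9: shift [44.78  7.17 16.13]
yaw 27.0: shift [ 38.52 -23.93  16.13]
turn z 40.94 pose [ 0.4334 -0.1661  0.1643] [1.7973e+02 4.0000e-02 6.7940e+01] t 13.35 w 0.08481832565097412 0.0 q6 82
3038 [ 0.43345875 -0.16497077  0.03254865]
```

Round soap is on the bay floor (top at 32.5 mm). Now the brush.

Call:
{"name": "step_arm", "arguments": {"linear": [[0,0,0],[0,0,0],[0,0,0],[0,0,0],[4.8,-3,0],[4.8,-3,0],[4.8,-3,0],[4.8,-3,0],[4.8,-3,0],[4.8,-3,0],[4.8,-3,0],[4.8,-3,0]], "turn": [[0,0,10.2],[0,0,10.2],[0,0,10.2],[0,0,10.2],[0,0,0],[0,0,0],[0,0,0],[0,0,0],[0,0,0],[0,0,0],[0,0,0],[0,0,0]], "fingers": [8.5,8.5,8.5,8.5,8.5,8.5,8.5,8.5,8.5,8.5,8.5,8.5]}}

```text
time_s: 14.9
ee_pos: [0.6625, 0.2264, 0.1614]
orientation: [180.0, 0.0, 27.7]
contact_force: [1.7, -1.4, 0.3]
grip_width: 0.0853
grip_force: 0.0
```

```bash
python3 go.py .668 .222 .003 27
```

```text
yaw 27.7: shift [ 0.29  0.65 15.84]
yaw 27.0: shift [ 0.29  0.65 15.84]
turn z 0.65 pose [0.6625 0.2264 0.1614] [1.800e+02 2.000e-02 2.765e+01] t 14.9 w 0.08525356153229441 0.0 q6 165
```

Call:
{"name": "step_arm", "arguments": {"linear": [[0.3,0.6,4],[0,0,5],[0,0,4],[0,0,2],[0,0,0.9],[0,0,0],[0,0,0],[0,0,0],[0,0,0],[0,0,0],[0,0,0]], "turn": [[0,0,0.6],[0,0,0],[0,0,0],[0,0,0],[0,0,0],[0,0,0],[0,0,0],[0,0,0],[0,0,0],[0,0,0],[0,0,0]], "fingers": [8.5,8.5,8.5,8.5,8.5,8.5,3.5,3.5,3.5,3.5,3.5]}}

```text
time_s: 16.27
ee_pos: [0.6682, 0.221, 0.0034]
orientation: [180.0, -0.1, 26.9]
contact_force: [-0.6, 0.8, 6.3]
grip_width: 0.0383
grip_force: 61.3
```

```bash
python3 go.py .460 -.371 .12 8
```

```text
yaw 26.9: shift [-45.33  43.4  -11.66]
yaw 8.0: shift [-28.85  55.73 -11.66]
turn z 18.88 pose [0.6682 0.221  0.0034] [ 1.7998e+02 -1.0000e-01  2.6880e+01] t 16.275 w 0.03832232253877117 61.332972049713135 q6 165
```

Call:
{"name": "step_arm", "arguments": {"linear": [[0,0,-1],[0,0,-3],[0,0,-4],[0,0,-4],[0,0,-3],[-2,4,0],[-2.4,4.6,0],[-2.4,4.6,0],[-2.4,4.6,0],[-2.4,4.7,0],[-2.4,4.6,0],[-2.4,4.7,0]], "turn": [[0,0,0],[0,0,0],[0,0,0],[0,0,9.5],[0,0,9.5],[0,0,0],[0,0,0],[0,0,0],[0,0,0],[0,0,0],[0,0,0],[0,0,0]], "fingers": [3.5,3.5,3.5,3.5,3.5,3.5,3.5,3.5,3.5,3.5,3.5,3.5]}}

```text
time_s: 17.77
ee_pos: [0.5655, -0.1432, 0.1473]
orientation: [-179.0, -0.0, 10.2]
contact_force: [1.1, 0.1, -0.4]
grip_width: 0.0388
grip_force: 60.5
```

```bash
python3 go.py .460 -.371 .12 8
```

```text
yaw 10.2: shift [-14.43  20.54   2.73]
yaw 8.0: shift [-13.61  21.09   2.73]
turn z 2.23 pose [ 0.5655 -0.1432  0.1473] [-1.7899e+02 -1.0000e-02  1.0230e+01] t 17.775 w 0.03878593641329477 60.467437505722046 q6 148
```

Call:
{"name": "step_arm", "arguments": {"linear": [[-2.8,4.2,0],[-2.8,4.2,0],[-2.7,4.2,0],[-2.7,4.2,0],[-2.7,4.2,0],[0,0,2],[0,0,2],[0,0,0],[0,0,0]], "turn": [[0,0,2.2],[0,0,0],[0,0,0],[0,0,0],[0,0,0],[0,0,0],[0,0,0],[0,0,0],[0,0,0]], "fingers": [3.5,3.5,3.5,3.5,3.5,3.5,3.5,3.5,3.5]}}

```text
time_s: 18.9
ee_pos: [0.4617, -0.369, 0.104]
orientation: [-179.0, 0.0, 8.0]
contact_force: [-0.6, -0.8, 0.5]
grip_width: 0.0389
grip_force: 60.5
```

```bash
python3 go.py .460 -.371 .0095 8;python3 - <<'E'
from h import *
snap('wrist','w4')
im,P=world('w4');p=r.get_state()['ee_pos'];q=P[abs(P[...,2]-p[2]-.025)<.015]; q=q[np.hypot(q[:,0]-p[0],q[:,1]-p[1])<.05]
(c,s,a)=cv2.minAreaRect((q[:,:2]*1000).astype(np.float32));print(len(q),c,s,a,np.percentile(q[:,2],[5,50,95,99]))
E
```

```text
yaw 8.0: shift [-0.2   0.17  9.45]
yaw 8.0: shift [-0.2   0.17  9.45]
turn z 0.04 pose [ 0.4617 -0.369   0.104 ] [-1.7901e+02  3.0000e-02  8.0400e+00] t 18.9 w 0.03889785971133285 60.47746181488037 q6 126
18499 (463.3230285644531, -369.84710693359375) (79.18424987792969, 66.44010162353516) 8.03508472442627 [0.11949698 0.13241185 0.13933055 0.14362209]
```

View pics/w4.png

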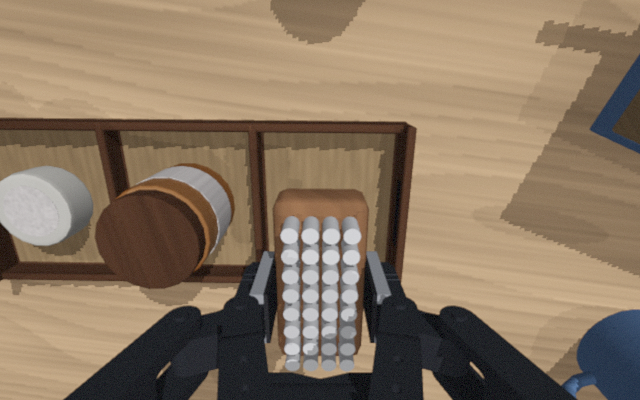

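The wrist view shows the brush straight in the pads at about (320,290), over tray3's end bay. I'll take out the 1° roll and lower it.

Call:
{"name": "step_arm", "arguments": {"linear": [[-0.2,0.2,2],[0,0,3],[0,0,2.5],[0,0,1],[0,0,0.5],[0,0,0.3],[0,0,0]], "turn": [[-1,0,0],[0,0,0],[0,0,0],[0,0,0],[0,0,0],[0,0,0],[0,0,0]], "fingers": [3.5,3.5,3.5,3.5,3.5,3.5,3.5]}}

```text
time_s: 19.82
ee_pos: [0.4598, -0.371, 0.0105]
orientation: [180.0, 0.0, 8.0]
contact_force: [0.9, 0.3, 0.0]
grip_width: 0.0386
grip_force: 60.5
```

Down the last millimetre, release, rise, then turn towards the oblong soap's yaw of 63.

Call:
{"name": "step_arm", "arguments": {"linear": [[0,0,0.1],[0,0,0],[0,0,0],[0,0,0],[0,0,0],[0,0,-1],[0,0,-3],[0,0,-4],[0,0,-4],[0,0,-3],[0,0,0],[0,0,0]], "turn": [[0,0,0],[0,0,0],[0,0,0],[0,0,0],[0,0,0],[0,0,0],[0,0,0],[0,0,0],[0,0,-10.5],[0,0,-10.5],[0,0,-10.5],[0,0,-10.5]], "fingers": [3.5,4.5,5.4,5.4,5.4,5.4,5.4,5.4,5.4,8.5,8.5,8.5]}}

```text
time_s: 21.32
ee_pos: [0.4599, -0.371, 0.1603]
orientation: [180.0, 0.0, 50.4]
contact_force: [-0.5, 0.5, -1.0]
grip_width: 0.085
grip_force: 0.0
```

```bash
python3 go.py .640 .082 .004 63; python3 -c "
from h import *
snap('scene','s5')
im,P=world('s5'); m=(P[...,2]>.034)&(P[...,2]<.05)&(abs(P[...,0]-.46)<.06)&(abs(P[...,1]+.371)<.045)
q=P[m];print(len(q),np.median(q,0),cv2.minAreaRect((q[:,:2]*1000).astype(np.float32)))"
```

```text
yaw 50.4: shift [ 46.37 -15.02  15.63]
yaw 63.0: shift [48.54 -4.52 15.63]
turn z -12.63 pose [ 0.4599 -0.371   0.1603] [1.7997e+02 4.0000e-02 5.0370e+01] t 21.325 w 0.08501357489748879 0.0 q6 84
126 [ 0.46243467 -0.36793044  0.03861644] ((476.6429748535156, -375.33184814453125), (52.97100830078125, 105.01416778564453), 67.23396301269531)
```

Call:
{"name": "step_arm", "arguments": {"linear": [[0,0,0],[0,0,0],[4,-0.4,0],[5,-0.4,0],[5,-0.5,0],[5,-0.5,0],[5,-0.5,0],[5,-0.5,0],[5,-0.5,0],[5,-0.4,0],[5,-0.4,0],[4.5,-0.4,0]], "turn": [[0,0,-6.3],[0,0,-6.3],[0,0,0],[0,0,0],[0,0,0],[0,0,0],[0,0,0],[0,0,0],[0,0,0],[0,0,0],[0,0,0],[0,0,0]], "fingers": [8.5,8.5,8.5,8.5,8.5,8.5,8.5,8.5,8.5,8.5,8.5,8.5]}}

```text
time_s: 22.88
ee_pos: [0.6433, 0.0824, 0.1595]
orientation: [-180.0, -0.0, 62.5]
contact_force: [0.5, -1.5, 0.3]
grip_width: 0.0849
grip_force: 0.0
```

```bash
python3 go.py .640 .082 .004 63
```

```text
yaw 62.5: shift [-0.19 -0.28 15.55]
yaw 63.0: shift [-0.19 -0.28 15.55]
turn z -0.54 pose [0.6433 0.0824 0.1595] [-1.7997e+02 -1.0000e-02  6.2460e+01] t 22.875 w 0.08491700210553632 0.0 q6 118
```

Call:
{"name": "step_arm", "arguments": {"linear": [[-0.2,-0.3,4],[0,0,5],[0,0,4],[0,0,1.8],[0,0,0.6],[0,0,0],[0,0,0],[0,0,0],[0,0,0],[0,0,0],[0,0,0]], "turn": [[0,0,-0.5],[0,0,0],[0,0,0],[0,0,0],[0,0,0],[0,0,0],[0,0,0],[0,0,0],[0,0,0],[0,0,0],[0,0,0]], "fingers": [8.5,8.5,8.5,8.5,8.5,8.5,4.2,4.2,4.2,4.2,4.2]}}

```text
time_s: 24.25
ee_pos: [0.6399, 0.0802, 0.0062]
orientation: [180.0, -0.0, 63.1]
contact_force: [-1.6, -0.3, 6.2]
grip_width: 0.047
grip_force: 62.8
```

```bash
python3 go.py .449 .331 .12 87
```

```text
yaw 63.1: shift [ 13.74 -28.36 -11.38]
yaw 87.0: shift [ 24.04 -20.37 -11.38]
turn z -23.88 pose [0.6399 0.0802 0.0062] [ 1.7997e+02 -4.0000e-02  6.3120e+01] t 24.25 w 0.046994659404450044 62.78435826301575 q6 118
```

Call:
{"name": "step_arm", "arguments": {"linear": [[0,0,-1],[0,0,-3],[0,0,-4],[0,0,-3],[0,0,0],[2.4,-2.1,0],[3.1,-2.6,0],[3.1,-2.6,0],[3.1,-2.6,0],[3.1,-2.6,0],[3.1,-2.6,0],[3.1,-2.6,0]], "turn": [[0,0,0],[0,0,0],[0,0,-8],[0,0,-8],[0,0,-8],[0,0,0],[0,0,0],[0,0,0],[0,0,0],[0,0,0],[0,0,0],[0,0,0]], "fingers": [4.2,4.2,4.2,4.2,4.2,4.2,4.2,4.2,4.2,4.2,4.2,4.2]}}

```text
time_s: 25.75
ee_pos: [0.4721, 0.2998, 0.1158]
orientation: [-180.0, -0.0, 87.1]
contact_force: [0.1, 0.1, -0.6]
grip_width: 0.0467
grip_force: 61.9
```

```bash
python3 go.py .449 .331 .013 87
```

```text
yaw 87.1: shift [ 3.   -2.46 10.28]
yaw 87.0: shift [ 2.99 -2.47 10.28]
turn z 0.11 pose [0.4721 0.2998 0.1158] [-1.7996e+02 -3.0000e-02  8.7110e+01] t 25.75 w 0.04669000210402695 61.914002895355225 q6 118
```

Call:
{"name": "step_arm", "arguments": {"linear": [[3,-2.5,0],[0,0,0],[0,0,3],[0,0,3],[0,0,2.5],[0,0,1.2],[0,0,0.5],[0,0,0]], "turn": [[0,0,0],[0,0,0],[0,0,0],[0,0,0],[0,0,0],[0,0,0],[0,0,0],[0,0,0]], "fingers": [4.2,4.2,4.2,4.2,4.2,4.2,4.2,4.2]}}

```text
time_s: 26.75
ee_pos: [0.4498, 0.3301, 0.0137]
orientation: [-180.0, -0.0, 87.1]
contact_force: [0.4, -0.1, -1.4]
grip_width: 0.0468
grip_force: 62.0
```

Call:
{"name": "step_arm", "arguments": {"linear": [[0,0,0.1],[0,0,0.1],[0,0,0],[0,0,0],[0,0,0],[0,0,-1],[0,0,-3],[0,0,-4],[0,0,-4],[0,0,-3],[0,0,0]], "turn": [[0,0,0],[0,0,0],[0,0,0],[0,0,0],[0,0,0],[0,0,0],[0,0,0],[0,0,0],[0,0,0],[0,0,0],[0,0,0]], "fingers": [4.2,4.2,5,6.4,6.4,6.4,6.4,6.4,6.4,8.5,8.5]}}

```text
time_s: 28.12
ee_pos: [0.451, 0.3309, 0.1642]
orientation: [179.8, -0.2, 87.1]
contact_force: [0.2, -0.5, -0.4]
grip_width: 0.0848
grip_force: 0.0
```

```bash
python3 go.py .656 -.0875 .008 87; python3 -c "
from h import *
snap('wrist','w6')
im,P=world('w6'); m=(P[...,2]>.030)&(P[...,2]<.045)&(abs(P[...,0]-.449)<.05)&(abs(P[...,1]-.331)<.042)
q=P[m];print(len(q),np.median(q,0),cv2.minAreaRect((q[:,:2]*1000).astype(np.float32)))"
```

```text
yaw 87.1: shift [-40.76  22.57  15.62]
yaw 87.0: shift [-40.71  22.66  15.62]
turn z 0.12 pose [0.451  0.3309 0.1642] [ 1.7982e+02 -1.7000e-01  8.7120e+01] t 28.125 w 0.08484700929458615 0.0 q6 122
4607 [0.44978722 0.33255986 0.03465589] ((449.60650634765625, 329.59222412109375), (74.9737319946289, 48.26414108276367), 87.2406997680664)
```

Oblong soap is level and centred in its bay (top 34.7 mm). Small candle next.

Call:
{"name": "step_arm", "arguments": {"linear": [[-3.8,2.1,0],[-4.6,2.6,0],[-4.6,2.6,0],[-4.6,2.6,0],[-4.6,2.5,0],[-4.6,2.6,0],[-4.6,2.5,0],[-4.6,2.6,0],[-4.7,2.5,0],[0,0,0]], "turn": [[0,0,0],[0,0,0],[0,0,0],[0,0,0],[0,0,0],[0,0,0],[0,0,0],[0,0,0],[0,0,0],[0,0,0]], "fingers": [8.5,8.5,8.5,8.5,8.5,8.5,8.5,8.5,8.5,8.5]}}

```text
time_s: 29.42
ee_pos: [0.6551, -0.0914, 0.1589]
orientation: [-179.8, 0.0, 86.9]
contact_force: [0.3, -0.2, -0.6]
grip_width: 0.0852
grip_force: 0.0
```

```bash
python3 go.py .656 -.0875 .008 87
```

```text
yaw 86.9: shift [ 0.39  0.07 15.09]
yaw 87.0: shift [ 0.39  0.07 15.09]
turn z -0.11 pose [ 0.6551 -0.0914  0.1589] [-179.85    0.     86.89] t 29.425 w 0.08523445776132377 0.0 q6 79
```

Call:
{"name": "step_arm", "arguments": {"linear": [[0.4,0.1,4],[0,0,5],[0,0,4],[0,0,1.5],[0,0,0.5],[0,0,0],[0,0,0],[0,0,0],[0,0,0],[0,0,0],[0,0,0]], "turn": [[0,0,0],[0,0,0],[0,0,0],[0,0,0],[0,0,0],[0,0,0],[0,0,0],[0,0,0],[0,0,0],[0,0,0],[0,0,0]], "fingers": [8.5,8.5,8.5,8.5,8.5,8.5,4.2,4.2,4.2,4.2,4.2]}}

```text
time_s: 30.8
ee_pos: [0.6566, -0.084, 0.0122]
orientation: [180.0, 0.0, 87.1]
contact_force: [-1.0, 0.3, 7.2]
grip_width: 0.0464
grip_force: 61.2
```

```bash
python3 go.py .443 .227 .12 87
```

```text
yaw 87.1: shift [ 29.99 -22.9  -10.78]
yaw 87.0: shift [ 29.94 -22.96 -10.78]
turn z 0.12 pose [ 0.6566 -0.084   0.0122] [179.95   0.    87.12] t 30.8 w 0.046383387163163994 61.16405725479126 q6 79
```

Call:
{"name": "step_arm", "arguments": {"linear": [[0,0,-1],[0,0,-3],[0,0,-4],[0,0,-3],[3,-2.3,0],[3.9,-2.9,0],[3.9,-3,0],[3.9,-3,0],[3.9,-3,0],[3.9,-3,0],[3.9,-3,0],[3.6,-2.7,0]], "turn": [[0,0,0],[0,0,0],[0,0,0],[0,0,0],[0,0,0],[0,0,0],[0,0,0],[0,0,0],[0,0,0],[0,0,0],[0,0,0],[0,0,0]], "fingers": [4.2,4.2,4.2,4.2,4.2,4.2,4.2,4.2,4.2,4.2,4.2,4.2]}}

```text
time_s: 32.3
ee_pos: [0.4413, 0.2285, 0.1219]
orientation: [-180.0, -0.0, 87.1]
contact_force: [0.3, 0.6, -1.1]
grip_width: 0.0462
grip_force: 61.7
```

```bash
python3 go.py .443 .228 .019 87;python3 - <<'E'
from h import *
snap('wrist','w7')
im,P=world('w7');p=r.get_state()['ee_pos'];q=P[abs(P[...,2]-p[2]-.034)<.006]; q=q[np.hypot(q[:,0]-p[0],q[:,1]-p[1])<.03]
c=q.mean(0);n=np.linalg.svd(q-c,full_matrices=False)[2][2];print(len(q),c,n,np.percentile(q[:,2],[5,50,95])-p[2])
E
```

```text
yaw 87.1: shift [-0.05  0.17 10.29]
yaw 87.0: shift [-0.05  0.17 10.29]
turn z 0.13 pose [0.4413 0.2285 0.1219] [-1.7998e+02 -4.0000e-02  8.7130e+01] t 32.3 w 0.046170145675626925 61.71058416366577 q6 112
9371 [0.44049581 0.22593833 0.15600434] [0.00307909 0.03721233 0.99930264] [0.03024975 0.03444337 0.03583389]
```

Call:
{"name": "step_arm", "arguments": {"linear": [[0,0.2,2],[0,0,3],[0,0,3],[0,0,1.5],[0,0,0.6],[0,0,0.1],[0,0,0]], "turn": [[0,0,0],[0,0,0],[0,0,0],[0,0,0],[0,0,0],[0,0,0],[0,0,0]], "fingers": [4.2,4.2,4.2,4.2,4.2,4.2,4.2]}}

```text
time_s: 33.22
ee_pos: [0.4448, 0.2274, 0.02]
orientation: [180.0, -0.0, 87.1]
contact_force: [0.2, -0.8, -0.4]
grip_width: 0.046
grip_force: 61.8
```

Call:
{"name": "step_arm", "arguments": {"linear": [[0,0,0.1],[0,0,0.1],[0,0,0],[0,0,0],[0,0,0],[0,0,0],[0,0,-1],[0,0,-3],[0,0,-4],[0,0,-4],[0,0,-4],[0,0,0]], "turn": [[0,0,0],[0,0,0],[0,0,0],[0,0,0],[0,0,0],[0,0,0],[0,0,0],[0,0,0],[0,0,0],[0,0,0],[0,0,0],[0,0,0]], "fingers": [4.2,4.2,4.2,5,6.4,6.4,6.4,6.4,6.4,6.4,6.4,6.4]}}

```text
time_s: 34.72
ee_pos: [0.4463, 0.2279, 0.1807]
orientation: [179.7, -0.1, 87.1]
contact_force: [0.3, 0.8, -0.2]
grip_width: 0.0636
grip_force: 0.0
```

Run:
```python
from h import *
for n in('scene','side','wrist'): snap(n,n+'9')
a=np.load('pics/scene9.npz')['im'];b=np.load('pics/wrist9.npz')['im']
cv2.imwrite('pics/f.png',np.vstack([cv2.resize(a[125:315,190:510],(505,300)),cv2.resize(b,(505,300))]))
def rep(f,nm,x,y,zt,rad):
    im,P=world(f);q=P[(abs(P[...,2]-zt)<.006)&(np.hypot(P[...,0]-x,P[...,1]-y)<rad)]
    if len(q)<20: print(f,nm,'-');return
    c=q.mean(0);n=np.linalg.svd(q-c,full_matrices=False)[2][2]; print(f,nm,len(q),np.median(q,0).round(4),abs(n.round(3)))
for f in('scene9','side9','wrist9'):
    rep(f,'L',.446,-.268,.078,.04);rep(f,'R',.433,-.165,.032,.025);rep(f,'B',.46,-.371,.04,.03);rep(f,'S',.444,.224,.052,.03);rep(f,'O',.449,.331,.034,.03)
```

```text
scene9 L 191 [ 0.4475 -0.2664  0.0774] [0.025 0.009 1.   ]
scene9 R 141 [ 0.4347 -0.1626  0.0315] [0.006 0.02  1.   ]
scene9 B 96 [ 0.4612 -0.3683  0.0386] [0.017 0.03  0.999]
scene9 S 208 [0.4465 0.2231 0.0515] [0.021 0.021 1.   ]
scene9 O 395 [0.4522 0.332  0.0339] [0.025 0.003 1.   ]
side9 L 113 [ 0.4614 -0.2669  0.0771] [0.027 0.009 1.   ]
side9 R -
side9 B 61 [ 0.4707 -0.3715  0.0388] [0.011 0.016 1.   ]
side9 S 637 [0.4445 0.2246 0.0516] [0.008 0.031 0.999]
side9 O 820 [0.4503 0.3204 0.0343] [0.003 0.029 1.   ]
wrist9 L -
wrist9 R -
wrist9 B -
wrist9 S 1979 [0.4442 0.2222 0.0525] [0.002 0.02  1.   ]
wrist9 O 4335 [0.4495 0.3322 0.0348] [0.    0.002 1.   ]
```

View pics/f.png

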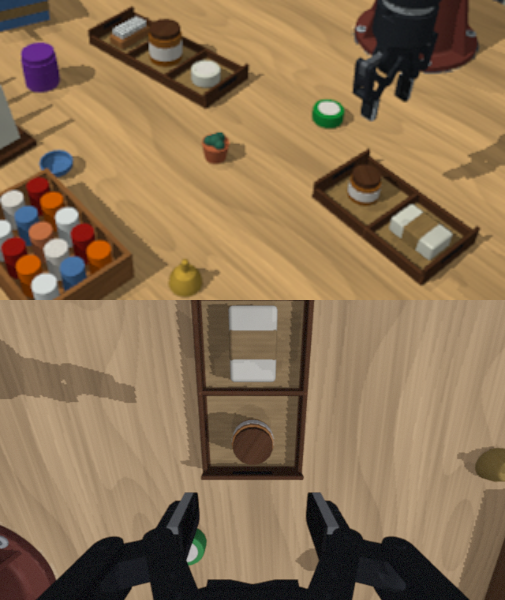

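All five articles sit level and upright in their bays: brush (130,30), large candle (165,42), round soap (205,72), small candle (365,182), oblong soap (420,230). The dish, pot, bell and look-alikes haven't moved, so I'm handing in.

```bash
python3 -c "
from h import *
print(workorder.job_done())"
```

```text
the job is handed in; nothing more can be done
None
```

I placed all five articles level in their bays, with none dropped and the ring dish, plant pot and bell left standing, and handed the job in at about 35 s; the hand-in returned no verdict.

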